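# Register a stencil on a tile and swing the hold-down over it

### The job

The sheet-metal stencil lies crooked on the tile jig, its back propped on the two locating pins. With the fingertips, without gripping or lifting it, nudge it until both its locating holes drop over the pins and it lies flat on the tile; only then push the small swing arm behind it round over the stencil's back edge, all the way to its stop. Do not move the pot, jar and stamp standing beside the jig, and leave everything untouched at the end.

Things in the scene. Friction and masses are not known exactly. Their poses are not given: they have to be found in the camera images.
- jig: Fixed plywood board 275 (x) x 270 (y) mm, top at z = 22 mm, with a tile (150 x 150, face at z = 34 mm) in its middle. Origin: on the bench below the tile's centre; z up, x to the back (away from the robot), y left. Board spans x -110..165, y -135..135. Two stop blocks, 18 x 22, tops z = 54, at y = +-85: front faces x = 85.8, 0.8 behind the seated stencil's back edge, so they square it and guide it sideways.
- stencil: Loose aluminium plate 170 (x) x 240 (y) x 4 mm, 0.3 kg, some 3 N slides it; cut-out motif. Origin: centre of its underside; x back, y left, z up, as the jig's. At the start it is up to 22 mm too far forward, up to 19 mm to either side and up to 0.08 rad turned, and tilted 0.07 rad: it rests on both pin tips and the tile's front edge (x = -75 in the jig). Seated, its origin is 34 mm above the jig's, straight over it.
- hole_left (a point): Centre, at the underside, of the stencil's left locating hole: round, 13 mm wide, at x 45, y +92 mm on the stencil. Axes as the stencil's.
- hole_right (a point): Centre, at the underside, of the stencil's right locating hole: a slot 13 (x) x 17 (y) mm, at x 45, y -92 mm on the stencil. Axes as the stencil's.
- pin_left (a point): Point on the axis of the jig's left pin at the height of the tile's face: jig x 45, y +92, z 34 mm. Fixed upright steel pin, 10 mm thick up to 3 mm above this point, then a bullet nose narrowing to 3.6 mm at its tip, 8 mm above this point.
- pin_right (a point): The same point on the right pin, alike: jig x 45, y -92, z 34 mm.
- swing_arm (a joint): Angle of the swing arm, rad. 0: open, pointing along jig -y (right); starts between 0 and 0.3; 1.57: closed against its stop, pointing to jig -x (front), over the stencil's back edge; grows clockwise from above. Stays where left, about 1.5 N at the peg turns it. Flat bar 60 x 16 mm, z = 40 to 46 mm: 2 mm over the seated stencil; one not fully down stops it.
- swing_pivot (a point): Top of the bar on the swing arm's upright axis: jig x 115, y 0, z 46 mm. A brass pivot head, 13 mm wide and 4 mm high, stands on it.
- swing_peg (a point): Swing arm's thumb peg, 42 mm from the pivot axis: upright, 12 mm thick, standing 21 mm on the bar (z = 46 to 67 mm). This point is on its axis, z = 60 mm. Push it from its back or right side.
- glaze_pot: White cut-down glaze pot, 71 mm wide, 43 mm high. Origin: centre of its underside. Leave it standing.
- pigment_jar: Pigment jar with a black lid, 48 mm wide, 58 mm high. Origin: centre of its underside. Leave it standing.
- stamp: Wooden stamping block with a turned knob, 62 x 62 mm, 64 mm high. Origin: centre of its underside. Leave it standing.

How it is judged:
By the outcome, as a careful person would: the job done as asked, in the order asked, and still so for the second after the job is handed in, with the robot touching nothing.
It also fails if it takes over 66 s, if anything falls off the work surface, if the arm or the gripper's body presses on something with over 40 N, if the wrist force passes 120 N, or if a joint passes its speed limit or range.

### The arm

A 6-joint arm with a two-finger parallel gripper is mounted at the origin on a cart in front of the work surface, level with it; the furniture and walls round the work are solid. World frame = base frame: x ahead of the robot, y to its left, z up, the work surface at z = 0. Lengths are in mm, angles in rad, forces in N, time in s.
With the tool pointing down it reaches from about 300 to 875 mm from the base axis. Payload 6.4 kg.
Tool frame: the origin (TCP) lies between the finger pads; the fingertips stand 22 mm ahead of it and the grasp point (between the pads) lies 3 mm ahead of it; z points along the fingers, y is the line along which they close (so a half turn about z gives the same grasp; the last joint's range is limited). The gripper opens to 85 mm and grips with 20 to 120 N. Pads are 22 mm wide; open, the fingers measure 114 mm over their backs; the gripper's body (76 mm by 85 mm) begins 54 mm behind the grasp point. The pads swing forward as they close: fully open they stand 13 mm farther back than shut.
Start: joints at [1.102, 0.181, 1.607, -0, 1.354, -0.206], TCP at [149.364, 555.276, 253.288] pointing down, gripper open.
Joint ranges: [-2.99, 2.99], [-0.89, 2.07], [0.3, 2.58], [-1.14, 4.28], [0, 2.63], [-3.12, 3.12]. Speed limits (rad/s): [2.57, 2.57, 3.01, 3.14, 3.14, 3.14].

### API

Orientations are given as a unit quaternion [w, x, y, z].
In Python, from plant import robot gives the robot as it stands.
- The arm moves only by the shell command python3 -m creep 'ROWS' [FORCE]. ROWS is JSON, a list that holds one entry, the list of rows, each a list of 7 numbers: the shift along the tool's x, y, z in m, then the turn, a rotation vector about the tool's x, y, z in rad, then the opening, from 0 (shut) to 1 (fully open). A call has 1 to 12 rows; each row shifts and turns the commanded pose from where the row before left it, along the tool's axes as they then stand; what a row does not reach is not made up. A row lasts 1/10 s, in which the tool goes at most 50 mm and 8.59 degrees, less where a joint would pass 70% of its speed; a pose out of reach is approached as far as the arm can. A call is refused whole if a number of a shift passes 0.05 or a number of a turn 0.15, either way. A call with a gripper value outside its range is refused whole. The fingers move at their own pace and stop on an object; FORCE is the grip in N (left out, the last holds). Time passes only in rows, so rows that do not move let the fingers close. It gives the time, the measured TCP pose, the force, the opening and the grip force at its end, in the units of the state.
- robot.observe(): the state, without advancing time (a new reading comes with each control period).
- robot.get_image(name): name is "side" or "top" or "wrist"; returns (picture, depth): 480x640x3 uint8, red, green, blue; 480x640 float32, mm along the optical axis (not along the pixel's ray), 0 where there is no reading.
- robot.calibration(name): a dict with "vfov" (degrees; the focal length in pixels is half the picture's height over the tangent of half this angle, whatever the lens; pixels are square), "cx", "cy" (the principal point, pixels), "rvec" (rotation vector, rad) and "tvec" (3), from world to camera coordinates, as OpenCV has them. Camera axes: x right, y down, z forward; pixel columns grow to the right and rows downward; lengths in mm; the calibration is good to about 2 mm. A picture is of the moment at which its call begins: read the wrist's pose just before it. calibration takes no time and is no camera call; for the wrist camera it gives the pose at the moment of the call.
- robot.close_job(): hands the job in; it is judged then, once.
The state is a dict: "t": time; "q": joint angles; "dq": joint speeds; "joint_efforts": joint torques, N m; "tool_pos": TCP position; "ee_rot": TCP orientation; "force": force on the tool from outside, world axes, zero at the start; "ft_torque": the same for the moment, N m; "width": finger opening in mm; "grasp_force": force on a finger pad.
Only numpy, scipy, OpenCV 4.12 (cv2) and the standard library are available. Lean on these libraries where they do the work, as an engineer would, in place of code of your own. Each camera call takes 0.05 s, during which the arm holds its last target. There are 200 camera calls.

## Working session

There is one attempt and no reset: what is moved stays moved. The work goes in short steps, Python scripts to look and compute and a shell command to move; the robot and the scene stay as the last step left them, time stands still between calls to the robot, and variables do not carry over. Pictures are saved under pics/ and viewed, at most 10 in all, crops included, and the job is handed in when it is done.

```bash
ls; mkdir -p pics
python3 - <<'E'
from plant import robot
import cv2
s=robot.observe(); print(s)
for n in("top","side"):
    im,d=robot.get_image(n); cv2.imwrite(f"pics/{n}0.png",im[:,:,::-1])
    import numpy as np; np.save(f"pics/{n}0d.npy",d)
    print(n,robot.calibration(n))
E
```

```text
pics
{'t': 0.0, 'q': array([ 1.10170737e+00,  1.81531467e-01,  1.60801385e+00,  2.47991095e-05,
        1.35380954e+00, -2.06354578e-01]), 'dq': array([ 1.04758409e-03, -1.13407486e-03, -4.31105567e-04, -1.79211996e-04,
        1.50790003e-04, -6.42972692e-05]), 'joint_efforts': array([-1.66518937e-03, -4.44890535e+01, -3.51320779e+01, -4.90715356e-04,
        9.55209020e-03, -3.19956064e-05]), 'tool_pos': array([149.1070977 , 554.79392042, 252.38668455]), 'ee_rot': array([-3.03365583e-04,  1.30992278e-01,  9.91382997e-01, -8.27319188e-04]), 'force': array([-0.31408265,  0.12170151, -0.07918947]), 'ft_torque': array([0.02688017, 0.02911806, 0.03786779]), 'grasp_force': 0.0, 'width': 85.4780903187695}
top {'vfov': 51.98438451845317, 'cx': 315.4100644352503, 'cy': 232.44242607420978, 'rvec': array([ 2.01008335, -2.2225625 ,  0.23450162]), 'tvec': array([-203.8054733 ,  536.9768123 ,  800.66600719])}
side {'vfov': 43.672395910957796, 'cx': 312.4591646781939, 'cy': 237.02583678030635, 'rvec': array([ 2.24631385, -0.39140107,  0.1730668 ]), 'tvec': array([-565.29908421,    7.65691962, 1164.0001428 ])}
```

View pics/top0.png

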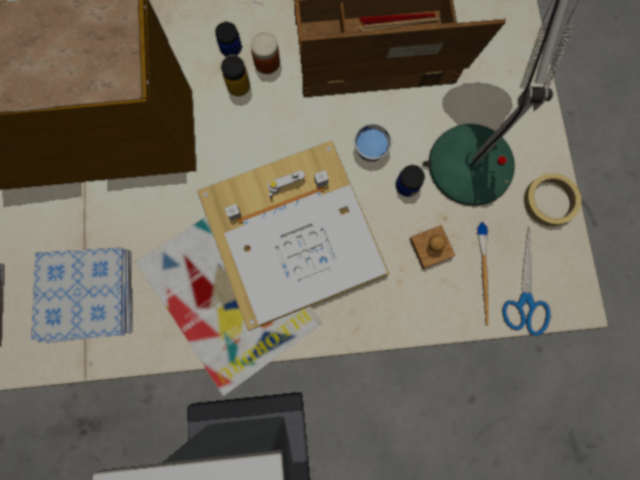

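View pics/side0.png

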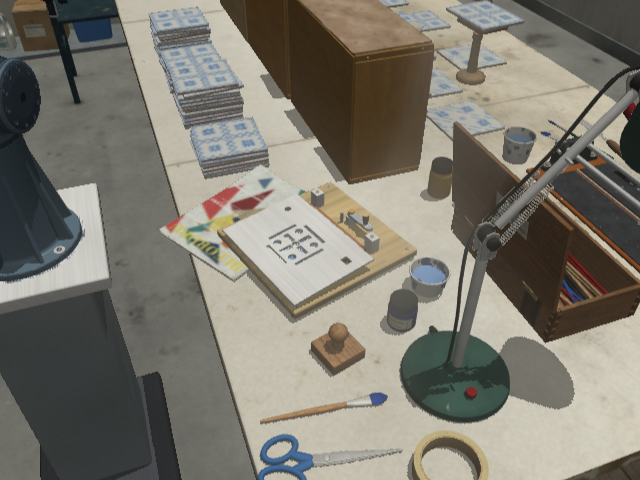

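The top view shows the jig turned, with board back corners at about (200,188) and (333,143). The stop blocks are at (234,213) and (321,179), the stencil holes at (247,248) and (344,210), and the swing arm runs from (272,189) to (300,178). The pot (372,143), jar (410,180) and stamp (432,247) stand to the right.

```bash
cat > h.py <<'E'
import numpy as np, cv2
from plant import robot
from scipy.spatial.transform import Rotation as R
def cam(n):
    c=robot.calibration(n); f=240/np.tan(np.radians(c["vfov"]/2))
    K=np.array([[f,0,c["cx"]],[0,f,c["cy"]],[0,0,1]]); return K,np.asarray(c["rvec"],float),np.asarray(c["tvec"],float)
def ray(C,uv):
    K,r,t=C; M=R.from_rotvec(r).as_matrix(); d=M.T@np.linalg.solve(K,[uv[0],uv[1],1.]); return -M.T@t,d
def onz(C,uv,z):
    o,d=ray(C,uv); return o+d*(z-o[2])/d[2]
def proj(C,P): 
    return cv2.projectPoints(np.asarray(P,float).reshape(-1,1,3),C[1],C[2],C[0],None)[0].reshape(-1,2)
def tri(C1,a,C2,b):
    o1,d1=ray(C1,a);o2,d2=ray(C2,b); s=np.linalg.lstsq(np.c_[d1,-d2],o2-o1,rcond=None)[0]
    p,q=o1+s[0]*d1,o2+s[1]*d2; return (p+q)/2,np.linalg.norm(p-q)
def rt():
    s=robot.observe(); q=s["ee_rot"]; return s,R.from_quat([q[1],q[2],q[3],q[0]])
E
python3 - <<'E'
from h import *
T=cam("top");S=cam("side")
for n,a,b in [("stopL",(234,209),(318,192)),("stopR",(321,177),(372,236)),("holeL",(247,248),(288,209)),("holeR",(344,210),(347,260))]:
    print(n,tri(T,a,S,b))
for n,a,z in [("bBL",(200,188),22),("bBR",(333,143),22),("pivot",(272,188),48),("peg",(297,176),67),("pot",(372,135),43),("jar",(410,175),58),("stamp",(432,247),30)]: print(n,onz(T,a,z).round(0))
s,r=rt(); print(r.as_matrix().round(3)); C=cam("wrist"); print(C, R.from_rotvec(C[1]).as_matrix().round(2), ray(C,(320,240)))
E
```

```text
stopL (array([ 569.99129943, -118.43154527,   55.93192841]), np.float64(0.12542483219608574))
stopR (array([ 615.16457131, -276.9382278 ,   54.11093535]), np.float64(2.232304583017188))
holeL (array([ 501.31742897, -134.69928646,   43.20211775]), np.float64(1.073361143720292))
holeR (array([ 552.68243825, -311.78735388,   44.91330287]), np.float64(1.816354345606274))
bBL [626. -54.  22.]
bBR [ 689. -308.   22.]
pivot [ 604. -188.   48.]
peg [ 616. -234.   67.]
pot [ 689. -379.   43.]
jar [ 601. -435.   58.]
stamp [ 472. -462.   30.]
[[-0.966  0.26  -0.001]
 [ 0.26   0.966 -0.001]
 [ 0.    -0.002 -1.   ]]
(array([[335.7861603 ,   0.        , 319.61943847],
       [  0.        , 335.7861603 , 240.1203362 ],
       [  0.        ,   0.        ,   1.        ]]), array([-2.27320855, -1.74382879, -0.28811486]), array([-574.81381151,  -43.65123799,  381.32236538])) [[ 0.26  0.97 -0.  ]
 [ 0.91 -0.24  0.32]
 [ 0.31 -0.09 -0.95]] (array([ 69.91007431, 577.03936834, 373.98027182]), array([ 0.31217294, -0.0842571 , -0.94628231]))
```

```bash
python3 -m creep '[[[-0.03,-0.037,0,0,0,0,1],[-0.03,-0.037,0,0,0,0,1],[-0.03,-0.037,0,0,0,0,1],[-0.03,-0.037,0,0,0,0,1],[-0.03,-0.037,0,0,0,0,1],[-0.03,-0.037,0,0,0,0,1],[-0.03,-0.037,0,0,0,0,1],[-0.03,-0.037,0,0,0,0,1],[-0.03,-0.037,0,0,0,0,1],[-0.03,-0.037,0,0,0,0,1],[-0.03,-0.037,0,0,0,0,1],[-0.03,-0.037,0,0,0,0,1]]]'; python3 -m creep '[[[-0.03,-0.037,0,0,0,0,1],[-0.03,-0.037,0,0,0,0,1],[-0.03,-0.037,0,0,0,0,1],[-0.03,-0.037,0,0,0,0,1],[-0.03,-0.037,0,0,0,0,1],[-0.03,-0.037,0,0,0,0,1],[0,0,0,0,0,0.145,1],[0,0,0,0,0,0.145,1],[0,0,0,0,0,0.145,1],[0,0,0,0,0,0.145,1],[0,0,0,0,0,0.145,1],[0,0,0,0,0,0.145,1]]]';python3 -m creep '[[[0,0,0,0,0,0.145,1],[0,0,0,0,0,0.145,1],[0,0,0,0,0,0.145,1],[0,0,0,0,0,0.145,1],[0,0,0,0,0,0.145,1],[0,0,0,0,0,0.145,1],[0,0,0,0,0,0.145,1],[0,0,0,0,0,0.145,1],[0,0,0,0,0,0.145,1],[0,0,0,0,0,0.145,1],[0,0,0,0,0,0.145,1],[0,0,0,0,0,0.145,1]]]'
python3 - <<'E'
from h import *
s,r=rt(); print(s["tool_pos"],r.as_matrix().round(3),s["q"].round(2))
C=cam("wrist"); im,d=robot.get_image("wrist"); cv2.imwrite("pics/w1.png",im[:,:,::-1]); np.savez("pics/w1.npz",K=C[0],r=C[1],t=C[2],d=d)
E
```

```text
t: 1.3
tool_pos: [381.9, 31.0, 253.3]
ee_rot: [0.0, 0.131, 0.991, 0.0]
force: [0.7, 0.7, -0.4]
width: 85.2
grasp_force: 0.0
t: 2.5
tool_pos: [497.5, -228.0, 252.7]
ee_rot: [-0.001, 0.539, 0.842, 0.0]
force: [0.3, 0.9, 0.2]
width: 85.3
grasp_force: 0.0
t: 3.7
tool_pos: [497.5, -228.0, 252.8]
ee_rot: [-0.0, 0.991, 0.131, -0.0]
force: [-0.6, 0.1, 0.2]
width: 85.4
grasp_force: 0.0
[ 497.54611022 -227.95981788  252.79652994] [[ 0.966  0.26  -0.001]
 [ 0.26  -0.966  0.001]
 [-0.001 -0.001 -1.   ]] [-0.65  0.12  1.68 -0.    1.35  0.66]
```

View pics/w1.png

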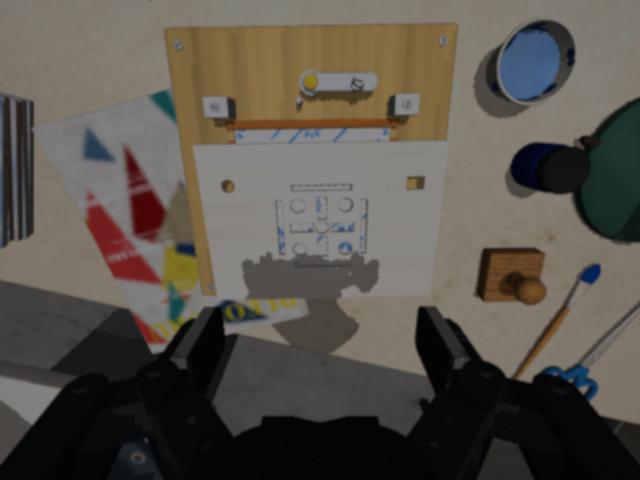

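The wrist view shows the back corners of the board at (166,28) and (457,23), and the stop blocks at (216,107) and (404,104). Pivot and peg are at (311,81) and (357,84), and the holes at (228,186) and (416,183). I'll zoom in for accurate pixels.

Run:
```python
import cv2
im=cv2.imread("pics/w1.png"); c=im[20:200,160:460]
c=cv2.resize(c,None,fx=2.66,fy=2.66,interpolation=cv2.INTER_CUBIC); c=cv2.convertScaleAbs(c,alpha=1.5)
cv2.imwrite("pics/w1c.png",c); print(c.shape)
```

```text
(479, 798, 3)
```

View pics/w1c.png

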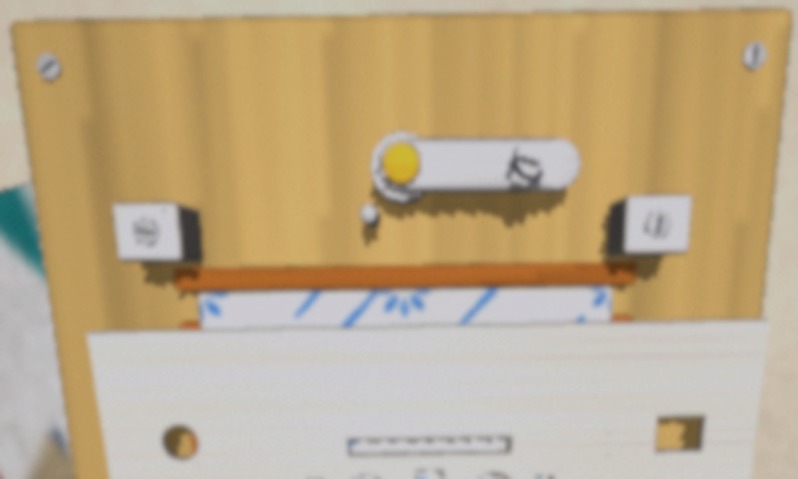

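```bash
cat > fit.py <<'E'
from h import *
from scipy.optimize import least_squares
def tf(p,P,tilt=0,z=0):
    P=np.asarray(P,float); Rm=R.from_euler("zy",[p[2],-tilt]).as_matrix(); return P@Rm.T+[p[0],p[1],z]
def fitp(C,P,uv,tilt=0,z=0,x0=(501,-223,.26)):
    r=least_squares(lambda p:(proj(C,tf(p,P,tilt,z))-uv).ravel(),x0,x_scale=(1,1,.01),loss="soft_l1"); return r.x,r.fun.reshape(-1,2)
E
python3 - <<'E'
from fit import *
z=np.load("pics/w1.npz"); C=(z["K"],z["r"],z["t"])
c=lambda a:np.array([160,20])+np.array(a)/2.66
P=[(165,135,22),(165,-135,22),(103.8,96,54),(103.8,74,54),(85.8,74,54),(85.8,96,54),(103.8,-74,54),(103.8,-96,54),(85.8,-96,54),(85.8,-74,54),(115,0,50),(75,75,34),(75,-75,34)]
uv=c([(12,22),(791,10),(113,205),(178,203),(183,260),(120,262),(627,197),(691,195),(690,251),(627,254),(401,163),(200,291),(611,285)])
j,e=fitp(C,P,uv); print("jig",j.round(4)); print(e.round(1).tolist())
S=[(85,120,4),(85,-120,4),(-85,-120,4),(-85,120,4),(45,92,4),(45,-92,4)]
su=np.vstack([c([(88,334),(768,320)]),[(431,296),(207,297)],c([(180,441),(680,434)])])
s,e=fitp(C,S,su,.07,36.0); print("sten",s.round(4),e.round(1).tolist())
Rj=R.from_rotvec([0,0,j[2]]).as_matrix()
print("rel",Rj.T@np.r_[s[:2]-j[:2],0], s[2]-j[2])
T=cam("top"); print("check top",proj(T,tf(j,[(165,135,22),(165,-135,22),(95,85,54),(95,-85,54)])).round(1).tolist())
E
```

```text
jig [ 5.018515e+02 -2.207545e+02  2.783000e-01]
[[-2.0, -0.8], [2.0, -1.5], [-0.3, -0.3], [0.2, 0.1], [0.4, 0.4], [-0.4, 0.1], [-0.1, -0.4], [1.0, -0.1], [-0.3, 0.7], [-1.2, 0.0], [0.3, 0.3], [-0.6, 1.1], [0.8, 0.9]]
sten [ 4.834458e+02 -2.337327e+02  2.826000e-01] [[0.4, -0.8], [-0.1, -0.3], [-1.8, 0.5], [11.0, 0.9], [0.4, -0.0], [-1.1, -0.2]]
rel [-21.26308399  -7.42194108   0.        ] 0.004284871141721824
check top [[195.5, 189.5], [331.2, 138.8], [231.1, 209.7], [320.7, 175.7]]
```

```bash
python3 -m creep '[[[-0.041,0.001,0,0,0,-0.015,1],[-0.041,0,0,0,0,0,1],[-0.041,0,0,0,0,0,1],[0,0,0.04,0,0,0,1],[0,0,0.04,0,0,0,1],[0,0,0.04,0,0,0,1],[0,0,0.04,0,0,0,1],[0,0,0.04,0,0,0,1],[0,0,0,0,0,0,1]]]'
python3 - <<'E'
from fit import *
s,r=rt(); p=s["tool_pos"]; j=(501.85,-220.75,.278)
print(p, R.from_rotvec([0,0,-j[2]]).apply(p-[j[0],j[1],0]), np.arctan2(*r.as_matrix()[1::-1,0]))
im,d=robot.get_image("side"); S=cam("side"); q=proj(S,[p])[0]; print(q)
f=proj(S,[p-[0,0,k] for k in(9,22,35)]); print(f)
u,v=int(q[0]),int(q[1]); c=im[max(v-110,0):v+110,max(u-150,0):u+150]; print(max(u-150,0),max(v-110,0))
cv2.imwrite("pics/s2.png",cv2.resize(c,None,fx=2.5,fy=2.5)[:,:,::-1])
E
```

```text
t: 4.65
tool_pos: [376.4, -259.1, 48.2]
ee_rot: [-0.005, 0.99, 0.142, -0.003]
force: [-0.2, -0.1, -0.0]
width: 85.2
grasp_force: 0.0
[ 376.37210851 -259.1342727    48.22614795] [-131.19423241   -2.47528318   48.22614795] 0.28589460699662606
[241.08282664 262.94108507]
[[241.51054421 266.7230491 ]
 [242.12002908 272.1122358 ]
 [242.71987958 277.41623351]]
91 152
```

View pics/s2.png

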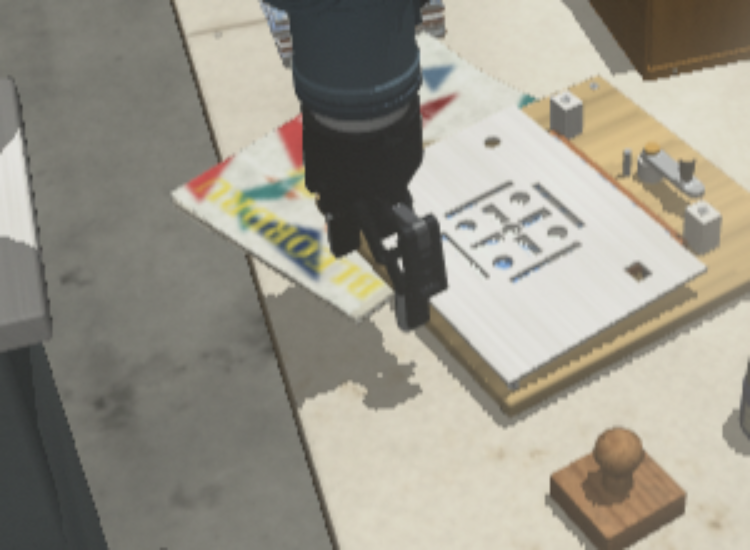

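The near finger's tip is at crop (412,328), which is full-image (256,283). The fingers stand in front of the plate.

Run:
```python
from fit import *
s,r=rt(); p=s["tool_pos"]; S=cam("side"); y=r.as_matrix()[:,1]; x=r.as_matrix()[:,0]
for k in(9,15,22): print(k, proj(S,[p+y*50+x*a-[0,0,k] for a in (-11,0,11)]).round(0).tolist())
```

```text
9 [[252.0, 285.0], [258.0, 282.0], [263.0, 280.0]]
15 [[252.0, 288.0], [258.0, 285.0], [263.0, 282.0]]
22 [[253.0, 291.0], [258.0, 288.0], [264.0, 285.0]]
```

```bash
python3 -m creep '[[[0,0.005,0.012,0,0,0.006,1],[0.01,0,0,0,0,0,1],[0.004,0,0,0,0,0,1],[0.004,0,0,0,0,0,1],[0.004,0,0,0,0,0,1],[0.004,0,0,0,0,0,1],[0,0,0,0,0,0,1]]]'
python3 - <<'E'
from fit import *
s,r=rt(); p=s["tool_pos"]; j=(501.85,-220.75,.278)
print(R.from_rotvec([0,0,-j[2]]).apply(p-[j[0],j[1],0]), np.arctan2(*r.as_matrix()[1::-1,0]),s["force"])
C=cam("wrist"); im,d=robot.get_image("wrist"); cv2.imwrite("pics/w3.png",im[:,:,::-1])
E
```

```text
t: 5.4
tool_pos: [406.8, -261.6, 43.6]
ee_rot: [0.001, 0.99, 0.139, -0.0]
force: [-8.6, -0.5, 11.8]
width: 85.2
grasp_force: 7.1
[-102.59398824  -13.23038721   43.59481418] 0.2798359000541776 [-8.56841081 -0.49058607 11.8231984 ]
```

View pics/w3.png

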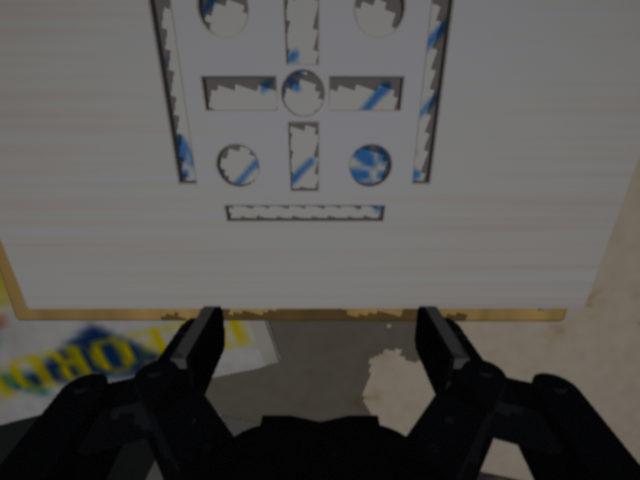

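The stencil's front edge is at row 308 and its front corners are at (25,308) and (585,308). The finger tips appear at (210,310) and (430,310). An upward force of 12 N means the tips are pressing on something, so I'll work out what.

Run:
```python
from fit import *
s,r=rt(); p=s["tool_pos"]; C=cam("wrist"); M=r.as_matrix(); j=(501.85,-220.75,.278)
J=lambda w:R.from_rotvec([0,0,-j[2]]).apply(w-[j[0],j[1],0]).round(1)
print(p,s["force"])
for k in(9,22): print(k, proj(C,[p+M@[a,b,k] for a in (-11,11) for b in(-57,-43,43)]).round(0).tolist())
for z in(32,36): print([J(onz(C,q,z)) for q in [(25,308),(585,308),(300,308)]])
print([J(onz(C,q,22)) for q in [(20,320),(565,320)]])
im,d=robot.get_image("wrist"); 
for q in [(210,312),(432,312),(215,330),(200,320),(440,320),(320,300),(300,314)]:
    dd=d[q[1],q[0]]; o,v=ray(C,q); print(q,dd,J(o+v*dd))
```

```text
[ 406.78897159 -261.64759851   43.58450438] [-8.06338504 -1.27991225 11.78558196]
9 [[195.0, 345.0], [226.0, 345.0], [413.0, 345.0], [189.0, 303.0], [221.0, 303.0], [417.0, 303.0]]
22 [[205.0, 329.0], [233.0, 329.0], [406.0, 329.0], [200.0, 289.0], [229.0, 289.0], [410.0, 289.0]]
[array([-95.7, 118.8,  32. ]), array([ -95.6, -133.1,   32. ]), array([-95.7,  -4.5,  32. ])]
[array([-93.4, 114.9,  36. ]), array([ -93.2, -129.5,   36. ]), array([-93.3,  -4.8,  36. ])]
[array([-108.2,  133.1,   22. ]), array([-108.1, -134. ,   22. ])]
(210, 312) 137.88307 [-90.5  31.7  44. ]
(432, 312) 138.46246 [-90.6 -59.7  43.8]
(215, 330) 137.45525 [-97.2  29.5  46.8]
(200, 320) 132.19951 [-90.5  33.8  50. ]
(440, 320) 132.07779 [-90.2 -60.6  50.4]
(320, 300) 143.16805 [-88.3 -13.5  37.9]
(300, 314) 162.76648 [-104.4   -3.9   22.6]
```

```bash
python3 -m creep '[[[0,0,-0.01,0,0,0,1],[-0.012,0,0,0,0,0,1],[-0.012,0,0,0,0,0,1],[0,0,0,0,0,0,1]]]';python3 -m creep '[[[0,0,0.003,0,0,0,1],[0,0,0.003,0,0,0,1],[0,0,0,0,0,0,1],[0,0,0,0,0,0,1]]]'
```

```text
t: 5.9
tool_pos: [381.6, -267.1, 51.2]
ee_rot: [-0.0, 0.99, 0.138, -0.0]
force: [0.6, -0.4, -0.6]
width: 85.6
grasp_force: 0.0
t: 6.3
tool_pos: [383.2, -267.0, 44.9]
ee_rot: [-0.0, 0.99, 0.139, -0.0]
force: [0.3, 0.0, -0.3]
width: 85.6
grasp_force: 0.0
```

```bash
python3 -m creep '[[[0,-0.005,0.005,0,0,0,1],[0,0,0.004,0,0,0,1],[0,0,0,0,0,0,1],[0,0,0,0,0,0,1]]]';python3 -m creep '[[[0.008,0,0,0,0,0,1],[0.008,0,0,0,0,0,1],[0.004,0,0,0,0,0,1],[0.002,0,0,0,0,0,1],[0,0,0,0,0,0,1]]]'
```

```text
t: 6.7
tool_pos: [381.7, -262.2, 36.1]
ee_rot: [-0.0, 0.99, 0.139, -0.0]
force: [0.4, -0.8, -0.3]
width: 85.3
grasp_force: 0.0
t: 7.2
tool_pos: [403.2, -256.3, 36.3]
ee_rot: [0.0, 0.99, 0.139, -0.0]
force: [1.2, 0.1, 0.7]
width: 85.3
grasp_force: 0.0
```

```bash
python3 -m creep '[[[0.002,0,0,0,0,0,1],[0.002,0,0,0,0,0,1],[0.002,0,0,0,0,0,1],[0,0,0,0,0,0,1]]]';python3 -m creep '[[[0.002,0,0,0,0,0,1],[0.002,0,0,0,0,0,1],[0,0,0,0,0,0,1]]]'
python3 - <<'E'
from h import *
C=cam("wrist"); im,d=robot.get_image("wrist"); j=(501.85,-220.75,.278)
J=lambda w:R.from_rotvec([0,0,-j[2]]).apply(w-[j[0],j[1],0]).round(1)
print(J(robot.observe()["tool_pos"]))
g=cv2.cvtColor(im,cv2.COLOR_RGB2GRAY)
for u in (100,150,260,320,380,500,540):
    pts=[(v,d[v,u]) for v in range(270,340)]
    o=[J(ray(C,(u,v))[0]+ray(C,(u,v))[1]*dd) for v,dd in pts]
    z=np.array([q[2] for q in o]); k=np.where(z>30)[0]; k=k[-1] if len(k) else 0
    print(u,pts[k][0],o[k],o[max(k-20,0)])
E
```

```text
t: 7.6
tool_pos: [408.6, -254.7, 36.4]
ee_rot: [-0.0, 0.99, 0.138, -0.0]
force: [-3.4, -1.4, 2.6]
width: 85.2
grasp_force: 1.7
t: 7.9
tool_pos: [412.0, -253.7, 36.3]
ee_rot: [-0.0, 0.99, 0.139, -0.001]
force: [-6.8, -1.8, 5.7]
width: 85.6
grasp_force: 3.6
[-95.5  -7.   36.3]
100 314 [-82.8  81.5  39.2] [-74.2  80.1  38.5]
150 314 [-83.8  62.3  37.5] [-74.1  60.2  38.6]
260 314 [-83.7  17.2  37.8] [-74.   16.5  38.8]
320 330 [-10.6  -7.1 157.7] [-81.4  -7.3  38.4]
380 314 [-82.8 -31.5  39.2] [-74.1 -31.1  38.5]
500 314 [-83.2 -80.4  38.5] [-74.3 -78.9  38.2]
540 314 [-83.  -96.4  38.7] [-73.5 -93.8  39.6]
```

The plate's front edge is at jig x of about -84, so it rests against the stops. Next I'll move to the right side with the gripper shut.

```bash
python3 -m creep '[[[-0.015,0,0,0,0,0,1],[0,0,-0.04,0,0,0,0],[0,0,-0.04,0,0,0,0],[0.029,0.036,0,0,0,0,0],[0.029,0.036,0,0,0,0,0],[0.029,0.036,0,0,0,0,0],[0.028,0.037,0,0,0,0,0],[0,0,0,0,0,0,0],[0,0,0.02,0,0,0,0],[0,0,0,0,0,0,0]]]'
python3 - <<'E'
from h import *
C=cam("wrist"); im,d=robot.get_image("wrist"); j=(501.85,-220.75,.278)
J=lambda w:R.from_rotvec([0,0,-j[2]]).apply(w-[j[0],j[1],0]).round(1)
print(J(robot.observe()["tool_pos"])); cv2.imwrite("pics/w4.png",im[:,:,::-1])
for q in [(b[0],b[1]) for b in [(240,100),(240,200),(240,250)]]:
    row=[J(ray(C,(u,q[1]))[0]+ray(C,(u,q[1]))[1]*d[q[1],u]) for u in range(100,400)]
    z=np.array([p[2] for p in row]); k=np.where((z>32)&(z<48))[0]; print(q[1],100+k[-1] if len(k) else None,row[k[-1]] if len(k) else z[::40])
E
```

```text
t: 8.95
tool_pos: [546.2, -364.1, 92.9]
ee_rot: [-0.003, 0.99, 0.138, -0.002]
force: [-1.9, 0.2, -0.9]
width: 0.1
grasp_force: 0.0
[   3.7 -150.4   94.3]
100 396 [  99.8 -187.8   33. ]
200 276 [  51.7 -127.5   44.9]
250 278 [  24.2 -127.3   44.4]
```

View pics/w4.png

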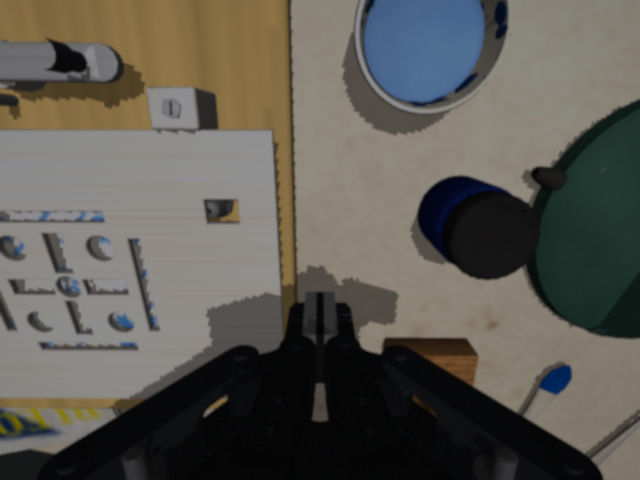

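The slot is at (222,210) with the pin at its left end, and the plate's right edge is at jig y = -127. The stamp, jar and pot are well clear of the fingers.

```bash
python3 -m creep '[[[0,0,0.03,0,0,0,0],[0,0,0.015,0,0,0,0],[0,-0.004,0,0,0,0,0],[0,-0.003,0,0,0,0,0],[0,-0.002,0,0,0,0,0],[0,0,0,0,0,0,0]]]';python3 -m creep '[[[0,-0.002,0,0,0,0,0],[0,-0.001,0,0,0,0,0],[0,-0.001,0,0,0,0,0],[0,0,0,0,0,0,0]]]'
cat > look.py <<'E'
from h import *
import sys
C=cam("wrist"); im,d=robot.get_image("wrist"); j=(501.85,-220.75,.278)
J=lambda w:R.from_rotvec([0,0,-j[2]]).apply(w-[j[0],j[1],0]).round(1)
s=robot.observe(); print("tcp",J(s["tool_pos"]),s["force"].round(1)); cv2.imwrite(sys.argv[1],im[:,:,::-1])
v,u=np.mgrid[0:480:2,0:640:2]; v=v.ravel();u=u.ravel(); dd=d[v,u]; 
M=R.from_rotvec(C[1]).as_matrix(); pc=np.c_[(u-C[0][0,2])/C[0][0,0],(v-C[0][1,2])/C[0][1,1],np.ones(len(u))]*dd[:,None]
w=(pc-C[2])@M; w=R.from_rotvec([0,0,-j[2]]).apply(w-[j[0],j[1],0])
for x in range(-60,85,20):
    k=(abs(w[:,0]-x)<6)&(w[:,1]>-118)&(w[:,1]<-80)&(w[:,2]>34)&(w[:,2]<52)&(dd>0)
    e=(abs(w[:,0]-x)<6)&(w[:,1]>-150)&(w[:,1]<-80)&(w[:,2]>34)&(w[:,2]<48)&(dd>0)
    if k.sum()>5: print(x,"top z",np.median(w[k,2]).round(1),"min y",w[e,1].min().round(1))
E
python3 look.py pics/w5.png
```

```text
t: 9.6
tool_pos: [546.6, -357.1, 52.7]
ee_rot: [0.001, 0.99, 0.139, 0.001]
force: [-0.2, 0.4, 0.1]
width: 0.0
grasp_force: 0.0
t: 10.0
tool_pos: [545.1, -353.4, 51.6]
ee_rot: [0.0, 0.99, 0.138, 0.0]
force: [0.3, -1.4, -0.6]
width: 0.1
grasp_force: 0.7
tcp [   5.2 -139.3   51.5] [ 0.5 -1.4  1.4]
-40 top z 40.9 min y -93.3
-20 top z 42.2 min y -88.1
0 top z 43.3 min y -123.7
20 top z 44.7 min y -146.0
40 top z 45.7 min y -126.0
60 top z 47.1 min y -125.9
80 top z 48.4 min y -126.0
```

```bash
python3 -m creep '[[[0,-0.001,0,0,0,0,0],[0,-0.001,0,0,0,0,0],[0,-0.001,0,0,0,0,0],[0,0,0,0,0,0,0]]]';python3 look.py pics/w6.png; python3 -m creep '[[[0,-0.001,0,0,0,0,0],[0,-0.001,0,0,0,0,0],[0,0,0,0,0,0,0]]]';python3 look.py pics/w7.png
```

```text
t: 10.45
tool_pos: [543.8, -349.7, 51.0]
ee_rot: [-0.0, 0.99, 0.139, -0.0]
force: [0.7, -0.1, -0.0]
width: 0.1
grasp_force: 0.0
tcp [   5.  -135.7   51.1] [-0.4  0.1  0.4]
-40 top z 38.4 min y -88.5
-20 top z 38.3 min y -86.6
0 top z 37.8 min y -120.1
20 top z 37.8 min y -142.1
40 top z 37.8 min y -122.6
60 top z 37.8 min y -122.5
80 top z 37.9 min y -122.4
t: 10.8
tool_pos: [543.6, -348.3, 51.3]
ee_rot: [0.0, 0.99, 0.138, 0.0]
force: [-0.2, 0.4, 1.1]
width: 0.0
grasp_force: 0.1
tcp [   5.1 -134.1   51.3] [-0.  -0.6  0.4]
-40 top z 38.6 min y -87.4
-20 top z 38.1 min y -85.1
0 top z 37.9 min y -118.6
20 top z 37.9 min y -140.7
40 top z 37.8 min y -122.3
60 top z 37.9 min y -122.1
80 top z 37.8 min y -121.9
```

The plate dropped: its top is level at 37.9 mm along the whole right side. I'll back off, rise, and check the left side and the swing arm.

```bash
python3 -m creep '[[[0,0.012,0,0,0,0,0],[0,0,-0.045,0,0,0,0],[0,0,-0.045,0,0,0,0],[0.008,-0.04,-0.045,0,0,0,0],[0.008,-0.04,-0.025,0,0,0,0],[0.008,-0.04,0,0,0,0,0],[0.008,-0.02,0,0,0,0,0],[0,0,0,0,0,0,0],[0,0,0,0,0,0,0]]]'
python3 - <<'E'
exec(open("look.py").read().split("for x in")[0].replace("sys.argv[1]","'pics/w8.png'"))
for x in (-60,-20,20,60,80):
  for y in (-100,-60,60,100):
    k=(abs(w[:,0]-x)<5)&(abs(w[:,1]-y)<5)&(dd>0)
    print(x,y,np.median(w[k,2]).round(1) if k.any() else None,end="; ")
np.savez("pics/w8.npz",K=C[0],r=C[1],t=C[2])
E
```

```text
t: 11.75
tool_pos: [540.2, -224.2, 203.7]
ee_rot: [0.0, 0.99, 0.139, 0.0]
force: [-0.4, -0.2, -0.2]
width: -0.1
grasp_force: 0.0
tcp [ 35.7 -14.4 203.5] [ 0.3  0.4 -0.4]
-60 -100 37.9; -60 -60 39.4; -60 60 43.1; -60 100 44.4; -20 -100 38.0; -20 -60 39.1; -20 60 43.2; -20 100 44.7; 20 -100 37.9; 20 -60 39.0; 20 60 43.1; 20 100 44.6; 60 -100 38.1; 60 -60 39.2; 60 60 43.3; 60 100 44.5; 80 -100 38.1; 80 -60 39.2; 80 60 43.1; 80 100 44.9;
```

View pics/w8.png

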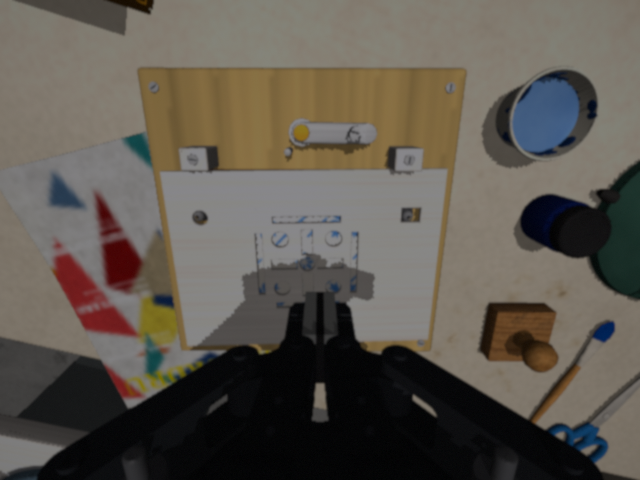

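The left side is still about 6 mm high: the left hole (200,217) sits partly on its pin's nose. The right slot (411,214) is down. I'll push farther left.

```bash
python3 -m creep '[[[-0.008,0.033,0,0,0,0,0],[-0.008,0.034,0,0,0,0,0],[-0.008,0.034,0,0,0,0,0],[-0.007,0.032,0.02,0,0,0,0],[0,0,0.045,0,0,0,0],[0,0,0.045,0,0,0,0],[0,0,0.042,0,0,0,0],[0,0,0,0,0,0,0],[0,-0.007,0,0,0,0,0],[0,-0.005,0,0,0,0,0],[0,0,0,0,0,0,0]]]';python3 look.py pics/w9.png;  python3 -m creep '[[[0,-0.001,0,0,0,0,0],[0,-0.001,0,0,0,0,0],[0,0,0,0,0,0,0]]]';python3 look.py pics/w9.png
```

```text
t: 12.9
tool_pos: [544.6, -349.1, 54.5]
ee_rot: [0.002, 0.99, 0.139, 0.001]
force: [-0.3, -0.2, 0.1]
width: 0.3
grasp_force: 0.0
tcp [   5.8 -135.3   54.3] [-0.4  0.4  0.1]
-40 top z 38.7 min y -87.4
-20 top z 38.0 min y -111.8
0 top z 37.9 min y -119.4
20 top z 37.9 min y -148.5
40 top z 37.8 min y -122.3
60 top z 37.9 min y -122.1
80 top z 37.9 min y -122.0
t: 13.25
tool_pos: [542.8, -346.6, 51.9]
ee_rot: [0.0, 0.99, 0.139, 0.0]
force: [0.2, -0.5, -0.0]
width: -0.3
grasp_force: 0.0
tcp [   4.8 -132.2   51.7] [0.4 0.5 1.7]
-40 top z 38.4 min y -85.2
-20 top z 38.4 min y -103.5
0 top z 37.9 min y -116.7
20 top z 37.9 min y -138.9
40 top z 37.8 min y -122.2
60 top z 37.8 min y -121.9
80 top z 37.9 min y -121.9
```

Run:
```python
from h import *
a=cv2.imread("pics/w9.png")[180:430,180:460]
im,d=robot.get_image("side"); S=cam("side"); s,r=rt(); q=proj(S,[s["tool_pos"]])[0].astype(int); print(q, proj(S,[s["tool_pos"]-[0,0,k] for k in (9,22)]))
u,v=q; b=im[v-60:v+65,u-70:u+70,::-1]; print(u-70,v-60)
cv2.imwrite("pics/c10.png",np.hstack([cv2.resize(a,(400,357)),cv2.resize(b,(400,357))]))
```

```text
[348 271] [[348.77804775 275.40871086]
 [348.52745744 280.84833291]]
278 211
```

View pics/c10.png

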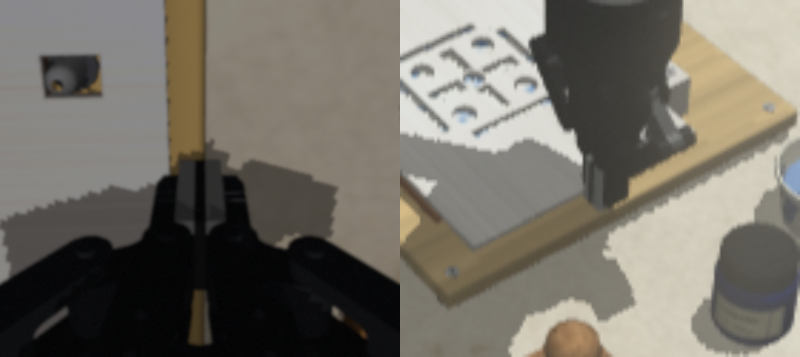

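The closed finger stands on the board strip beside the plate, just short of its right edge, so it isn't riding over it. I'll keep pushing.

```bash
python3 -m creep '[[[0,-0.001,0,0,0,0,0],[0,-0.001,0,0,0,0,0],[0,0,0,0,0,0,0]]]';python3 look.py pics/w9.png|grep -v "z 38";  python3 -m creep '[[[0,-0.001,0,0,0,0,0],[0,-0.001,0,0,0,0,0],[0,0,0,0,0,0,0]]]';python3 look.py pics/w9.png|grep -v "z 38"
```

```text
t: 13.65
tool_pos: [542.4, -345.1, 51.8]
ee_rot: [0.001, 0.99, 0.138, 0.0]
force: [0.0, -1.9, 2.1]
width: -0.2
grasp_force: 1.3
tcp [   4.8 -130.7   51.7] [-0.3 -1.7  3.3]
0 top z 37.8 min y -115.2
20 top z 37.9 min y -137.3
40 top z 37.8 min y -122.3
60 top z 37.8 min y -122.1
80 top z 37.8 min y -121.7
t: 14.0
tool_pos: [541.8, -343.2, 51.8]
ee_rot: [0.001, 0.99, 0.138, 0.0]
force: [0.6, -2.8, 3.5]
width: -0.3
grasp_force: 2.4
tcp [   4.8 -128.7   51.8] [ 1.2 -3.1  4.1]
0 top z 37.9 min y -113.2
20 top z 37.8 min y -135.3
40 top z 37.8 min y -122.0
60 top z 37.9 min y -121.6
80 top z 37.8 min y -121.8
```

```bash
python3 -m creep '[[[0,0.006,0,0,0,0,0],[0,0,0.005,0,0,0,0],[0,-0.003,0,0,0,0,0],[0,0,0,0,0,0,0]]]';  python3 -m creep '[[[0,-0.001,0,0,0,0,0],[0,-0.001,0,0,0,0,0],[0,-0.001,0,0,0,0,0],[0,0,0,0,0,0,0]]]';python3 look.py pics/w9.png|grep -v "z 38"
```

```text
t: 14.45
tool_pos: [542.7, -346.4, 46.8]
ee_rot: [0.001, 0.99, 0.138, 0.0]
force: [-0.1, -2.8, 6.8]
width: 0.1
grasp_force: 2.8
t: 14.85
tool_pos: [542.4, -344.4, 47.5]
ee_rot: [0.002, 0.99, 0.138, 0.001]
force: [1.7, -6.2, 5.4]
width: -0.2
grasp_force: 3.9
tcp [   5.  -130.1   47.4] [ 2.1 -5.9  4.9]
40 top z 37.8 min y -117.0
80 top z 37.9 min y -116.7
```

```bash
python3 -m creep '[[[0,0.02,0,0,0,0,0],[0,0,-0.045,0,0,0,0],[0,0,-0.045,0,0,0,0],[0.008,-0.04,-0.045,0,0,0,0],[0.008,-0.04,-0.025,0,0,0,0],[0.008,-0.04,0,0,0,0,0],[0.008,-0.02,0,0,0,0,0],[0,0,0,0,0,0,0],[0,0,0,0,0,0,0]]]'
cat > chk.py <<'E'
import sys
exec(open("look.py").read().split("for x in")[0])
for x in (-60,20,60,80):
  print(x,[np.median(w[(abs(w[:,0]-x)<5)&(abs(w[:,1]-y)<5)&(dd>0),2]).round(1) for y in (-100,-60,60,100)])
g=(w[:,2]>35.5)&(w[:,2]<46)&(dd>0)
for x in (-60,-20,20,60):
  k=g&(abs(w[:,0]-x)<4); print("y",x,w[k,1].min().round(1),w[k,1].max().round(1))
for y in (-100,-60,60,100):
  k=g&(abs(w[:,1]-y)<4)&(w[:,0]<90); print("x",y,w[k,0].min().round(1),w[k,0].max().round(1))
E
python3 chk.py pics/w11.png
```

```text
t: 15.8
tool_pos: [539.5, -225.0, 197.6]
ee_rot: [-0.001, 0.99, 0.139, -0.001]
force: [-0.7, -0.1, 0.0]
width: 0.0
grasp_force: 0.0
tcp [ 34.9 -15.3 197.6] [ 0.6 -0.5 -0.2]
-60 [np.float64(38.8), np.float64(38.7), np.float64(38.7), np.float64(38.9)]
20 [np.float64(38.8), np.float64(39.0), np.float64(38.8), np.float64(38.9)]
60 [np.float64(38.6), np.float64(38.6), np.float64(38.7), np.float64(38.7)]
80 [np.float64(38.8), np.float64(38.8), np.float64(38.7), np.float64(39.0)]
y -60 -117.1 122.3
y -20 -116.9 122.2
y 20 -223.7 122.2
y 60 -242.2 122.6
x -100 -82.8 85.0
x -60 -83.0 84.9
x 60 -83.2 84.8
x 100 -83.7 84.6
```

The plate is now level everywhere (tops 38.6 to 39.0), so both holes are down. Next is the swing arm: I'll descend behind the peg.

```bash
python3 -m creep '[[[0.037,0.009,0,0,0,0,0],[0.036,0.009,0,0,0,0,0],[0.036,0.009,0,0,0,0,0],[0,0,0.04,0,0,0,0],[0,0,0.04,0,0,0,0],[0,0,0.02,0,0,0,0],[0,0,0.022,0,0,0,0],[0,0,0,0,0,0,0]]]'
python3 - <<'E'
exec(open("look.py").read().split("v,u=")[0].replace("sys.argv[1]","'pics/w12.png'"))
im,d=robot.get_image("side"); S=cam("side"); q=proj(S,[s["tool_pos"]])[0].astype(int); u,v=q; print(q)
b=im[v-60:v+90,u-100:u+100,::-1]; cv2.imwrite("pics/c12.png",cv2.resize(b,None,fx=3.5,fy=3.5,interpolation=cv2.INTER_CUBIC))
E
```

```text
t: 16.65
tool_pos: [649.1, -221.9, 71.2]
ee_rot: [-0.002, 0.99, 0.138, -0.003]
force: [-0.4, 0.3, -0.1]
width: -0.1
grasp_force: 0.0
tcp [142.5 -42.3  73.7] [-0.3 -0.5 -0.2]
[377 206]
```

View pics/c12.png

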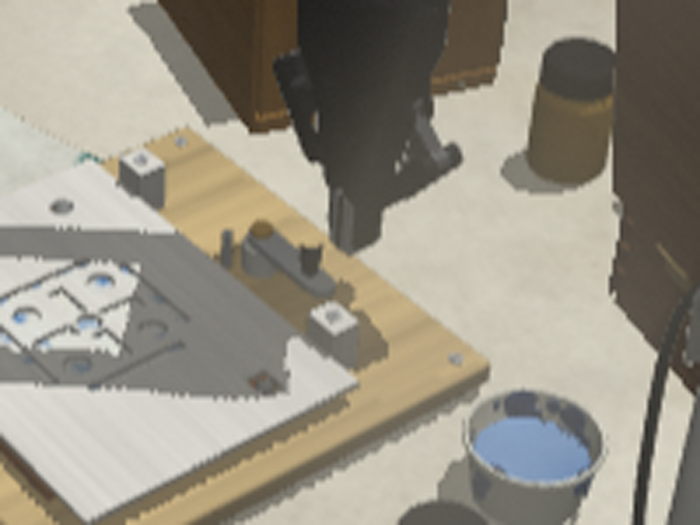

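The finger tip (355,245) is behind the peg (310,258), at peg height. Now I'll push.

```bash
python3 -m creep '[[[-0.008,-0.003,0,0,0,0,0],[-0.008,0,0,0,0,0,0],[-0.008,0,0,0,0,0,0],[-0.008,0,0,0,0,0,0],[-0.008,0,0,0,0,0,0],[-0.008,0,0,0,0,0,0],[0,0,0,0,0,0,0]]]'; python3 -m creep '[[[-0.008,0,0,0,0,0,0],[-0.008,-0.002,0,0,0,0,0],[-0.003,-0.003,0,0,0,0,0],[0,-0.004,0,0,0,0,0],[0,-0.004,0,0,0,0,0],[0,-0.004,0,0,0,0,0],[0,0,0,0,0,0,0]]]'
```

```text
t: 17.45
tool_pos: [604.1, -232.5, 76.5]
ee_rot: [-0.0, 0.99, 0.138, -0.0]
force: [0.3, -0.2, 0.6]
width: -0.2
grasp_force: 0.0
t: 18.15
tool_pos: [582.2, -220.1, 76.2]
ee_rot: [-0.0, 0.99, 0.139, -0.0]
force: [-0.3, -0.1, -0.3]
width: -0.0
grasp_force: 0.1
```

```bash
python3 -m creep '[[[0,-0.003,0,0,0,0,0],[0,-0.003,0,0,0,0,0],[0,0,0,0,0,0,0]]]'; python3 -m creep '[[[0,-0.002,0,0,0,0,0],[0,-0.002,0,0,0,0,0],[0,0,0,0,0,0,0]]]'
```

```text
t: 18.45
tool_pos: [581.2, -216.6, 76.7]
ee_rot: [0.002, 0.99, 0.139, 0.001]
force: [0.1, -7.8, -3.2]
width: -0.1
grasp_force: 3.6
t: 18.75
tool_pos: [580.9, -215.7, 77.1]
ee_rot: [0.004, 0.99, 0.138, 0.002]
force: [3.9, -16.7, -8.2]
width: -0.2
grasp_force: 8.5
```

The stop is reached: 17 N with no further motion. I'll withdraw, then check by depth.

```bash
python3 -m creep '[[[0,0.006,0,0,0,0,0],[0,0.02,0,0,0,0,0],[0,0,-0.045,0,0,0,0],[0,0,-0.045,0,0,0,0],[-0.04,0,-0.03,0,0,0,0],[-0.03,-0.02,0,0,0,0,0],[0,0,0,0,0,0,0],[0,0,0,0,0,0,0]]]'; python3 chk.py pics/w13.png
python3 - <<'E'
exec(open("look.py").read().split("for x in")[0].replace("sys.argv[1]","'pics/w14.png'"))
k=(w[:,0]>30)&(w[:,0]<150)&(abs(w[:,1])<65)&(dd>0)
b=k&(w[:,2]>43.5)&(w[:,2]<49); print("bar x",np.percentile(w[b,0],[1,99]),"y",np.percentile(w[b,1],[1,99]))
A=w[b][:,:2]; m=A.mean(0); v=np.linalg.svd(A-m,full_matrices=False)[2][0]; print(m,v, np.degrees(np.arctan2(v[1],v[0])))
p=k&(w[:,2]>58)&(w[:,2]<72); print("peg",w[p].mean(0),p.sum())
E
```

```text
t: 19.55
tool_pos: [513.6, -235.7, 196.5]
ee_rot: [-0.0, 0.99, 0.138, 0.0]
force: [0.8, -0.3, -0.2]
width: 0.3
grasp_force: 0.0
tcp [  7.8 -18.1 196.5] [0.  0.5 0.1]
-60 [np.float64(38.8), np.float64(39.0), np.float64(38.7), np.float64(38.8)]
20 [np.float64(38.8), np.float64(252.9), np.float64(39.0), np.float64(38.5)]
60 [np.float64(39.2), np.float64(38.9), np.float64(39.0), np.float64(38.7)]
80 [np.float64(38.9), np.float64(38.6), np.float64(38.6), np.float64(38.7)]
y -60 -117.5 121.7
y -20 -116.9 122.3
y 20 -222.5 122.0
y 60 -242.3 121.7
x -100 -84.3 85.6
x -60 -84.6 85.6
x 60 -84.6 85.5
x 100 -84.1 84.1
tcp [  8.  -18.4 196.4] [-0.1  0.3  0.4]
bar x [ 57.40472543 121.46420799] y [-6.57378075 13.27812154]
[87.63504101  1.19331755] [-0.99999303 -0.00373378] -179.7860696354981
peg [76.33038874 -3.81433796 62.41225668] 3
```

```bash
python3 -c "
from plant import robot
print(robot.close_job())"
```

```text
the job is handed in; nothing more can be done
None
```

The stencil lies flat with both holes over the pins, the swing arm was then pushed to its stop over the back edge, the pot, jar and stamp were kept clear of (not re-measured), and the job is handed in at about 20 s with the robot clear.

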